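Set out the reagent row by height

ROBOT

A 7-joint arm with a two-finger parallel gripper is mounted at the origin on a cart in front of the work surface, level with it; the furniture and walls round the work are solid. World frame = base frame: x ahead of the robot, y to its left, z up, the work surface at z = 0. Lengths are in m, angles in rad, forces in N, time in s.
With the tool pointing down it reaches from about 0.4 to 0.875 m from the base axis. Payload 19.3 kg.
Tool frame: the origin (TCP) lies where the fingers leave the gripper's body, on its centre line; the fingertips stand bot.tip_reach ahead of it and the grasp point (between the pads) lies 54 mm ahead of it (bot.tip_reach is the distance from the TCP to the fingertips, in m); z points along the fingers, y is the line along which they close (so a half turn about z gives the same grasp; the last joint's range is limited). The gripper opens to 85 mm and grips with 20 to 120 N. Pads are 22 mm wide; open, the fingers measure 114 mm over their backs; the gripper's body (76 mm by 85 mm) begins 54 mm behind the grasp point. The pads swing forward as they close: fully open they stand 13 mm farther back than shut.
Start: joints at [1.272, 0.521, -0.036, 1.599, 0.021, 1.021, -0.113], TCP at [0.142, -0.609, 0.304] pointing down, gripper open.
Joint ranges: [-2.91, 2.91], [-0.3, 2.13], [-1.5, 1.42], [0.17, 2.43], [-1.26, 4.41], [0.16, 1.93], [-2.52, 2.52]. Speed limits (rad/s): [1.89, 1.89, 2.39, 2.39, 3.01, 3.01, 3.01].

INTERFACE

Orientations are given as [roll, pitch, yaw] about the fixed x, y, z axes, in that order (R = Rz(yaw) Ry(pitch) Rx(roll)).
In Python, from workcell import bot gives the robot as it stands. The module is installed in compiled form; this text tells all that it offers.
- The arm moves only by the shell command python3 -m jog 'ROWS' [FORCE]. ROWS is JSON, a list that holds one entry, the list of rows, each a list of 7 numbers: the shift along the tool's x, y, z in mm, then the turn, a rotation vector about the tool's x, y, z in rad, then the opening, from 0 (shut) to 1 (fully open). In form: [[[tx, ty, tz, wx, wy, wz, fingers], ...]]. A call has 1 to 5 rows; each row shifts and turns the commanded pose from where the row before left it, along the tool's axes as they then stand; what a row does not reach is not made up. A row lasts 1/10 s, in which the tool goes at most 50 mm and 8.59 degrees, less where a joint would pass 70% of its speed; a pose out of reach is approached as far as the arm can. A call is refused whole if a number of a shift passes 50 or a number of a turn 0.15, either way. A call with a gripper value outside its range is refused whole. The fingers move at their own pace and stop on an object; FORCE is the grip in N (left out, the last holds). Time passes only in rows, so rows that do not move let the fingers close. It gives the time, the measured TCP pose, the force, the opening and the grip force at its end, in the units of the state.
- bot.observe(): the state, without advancing time (a new reading comes with each control period).
- bot.grab_frame(name): name is "scene" or "top" or "wrist"; returns a dict with "img" (420x560x3 uint8, red, green, blue), "intrinsics" (3x3 intrinsics, pixels), "R" (3x3) and "t" (3): a world point X has camera coordinates R X + t; the wrist camera has in their place "tool_from_camera" (4x4, takes a point from camera to tool coordinates, whose origin is the TCP and whose axes are the flange's). Camera axes: x right, y down, z forward; pixel columns grow to the right and rows downward; lengths in m; the calibration is good to about 2 mm. A picture is of the moment at which its call begins: read the wrist's pose just before it. There is no depth.
- bot.job_done(): hands the job in; it is judged then, once.
Trained networks look in a picture, given as the dict that the camera call returned (one of the last four; its "shot" number tells which), for a name from the list of things; names that differ only in an ending like _2 or _b are one class to them, and where a whole thing is asked for, a point or a joint stands for the part that bears it (a point fixed in the world has none). Each returns a list of dicts, best first, with "conf" (0 to 1); they miss things now and then, are a little off and sometimes report something else, mostly with a low value. They report only what shows in the picture. A call takes as long as a camera call.
- bot.trace(query, picture): "region" (420x560 bool, what is visible of it).
- bot.spot_point(query, picture): "xyz" ([x, y, z] in m, in world coordinates, good to about 4 mm: a listed point, or the origin of a listed thing).
The state is a dict: "clock": time; "qpos": joint angles; "qd": joint speeds; "joint_efforts": joint torques, N m; "position": TCP position; "tool_rot": TCP orientation; "force": force on the tool from outside, world axes, zero at the start; "moment": the same for the moment, N m; "grip_width": finger opening in m; "finger_force": force on a finger pad.
Only numpy, scipy, OpenCV 4.12 (cv2) and the standard library are available. Lean on these libraries where they do the work, as an engineer would, in place of code of your own. Each camera call takes 0.05 s, during which the arm holds its last target. There are 200 camera calls.

TASK

Set the three bottles and the beaker out on the bottle tray in order of height, each upright and centred on its own round stand: the tallest on the stand next to the black bookend, then descending to the shortest at the far end. Never tip any of them over, and leave the timer, the tape roll and the petri dish where they lie.

Things in the scene. Friction and masses are not known exactly. Their poses are not given: they have to be found in the camera images.
- bottle_tall: Screw-cap bottle, 116 mm tall, clear with pink contents and an orange cap: body 60 mm wide up to 78 mm high (treat it as a square column that may stand at any yaw), narrower neck, fixed screw cap of 34 mm diameter from 96 mm to 116 mm, easily gripped from above. About 0.15 to 0.29 kg. Origin: centre of its underside, z up; any yaw. Loose; starts standing upright on the worktop.
- bottle_middle: Screw-cap bottle, 102 mm tall, clear with a blue cap: body 56 mm wide up to 69 mm high (treat it as a square column that may stand at any yaw), narrower neck, fixed screw cap of 31 mm diameter from 84 mm to 102 mm, easily gripped from above. About 0.15 to 0.29 kg. Origin: centre of its underside, z up; any yaw. Loose; starts standing upright on the worktop.
- bottle_small: Screw-cap bottle, 85 mm tall, brown with a black cap: body 50 mm wide up to 57 mm high (treat it as a square column that may stand at any yaw), narrower neck, fixed screw cap of 28 mm diameter from 70 mm to 85 mm, easily gripped from above. About 0.15 to 0.29 kg. Origin: centre of its underside, z up; any yaw. Loose; starts standing upright on the worktop.
- beaker: Open translucent plastic beaker, 74 mm tall, 64 mm outside diameter at the rim tapering to 54 mm at the foot, wall about 2 to 3 mm; can be gripped across the outside (about 62 mm at 55 mm height). Hollow, 0.03 to 0.06 kg. Origin: centre of its underside, z up; any yaw. Loose; starts standing upright on the worktop.
- tray: Flat aluminium tray fixed on the worktop, 110 mm (x) by 410 mm (y), 8 mm thick. Four round grey stands with black rims (74 mm across, flush with its top face) in a row: centres at tray x = 0, y = -127.5, -42.5, 42.5, 127.5 mm, top face at z = 8 mm. A thin steel rail (6 mm bar, top at z = 29 mm) runs along its far edge at tray x = +50 mm. Origin: centre of its underside; z up.
- bookend: Black upright bookend fixed across one end of the tray (tray y = +190 or -190 mm; which end varies): 84 mm (along tray x) by 16 mm (along tray y), 80 mm tall. The nearest stand's centre is 62.5 mm from it, the next ones 147.5, 232.5 and 317.5 mm. At the tray's other end is only a small low bar, 10 mm high. Origin: centre of its underside, 8 mm above the worktop.
- timer: White digital bench timer, 66x66x19 mm, lying loose on the worktop; to be left where it is. Origin: centre of its underside.
- tape: Yellow roll of label tape, 60 mm across, 13 mm high, lying flat and loose on the worktop; to be left where it is. Origin: centre of its underside.
- dish: Closed petri dish, 64 mm across, 15 mm high, lying loose on the worktop; to be left where it is. Origin: centre of its underside.

How it is judged:
By the outcome, as a careful person would: the job done as asked, in the order asked, and still so for the second after the job is handed in, with the robot touching nothing.
It also fails if it takes over 106 s, if anything falls off the work surface, if the arm or the gripper's body presses on something with over 40 N, if the wrist force passes 120 N, or if a joint passes its speed limit or range.

## Working session

There is one attempt and no reset: what is moved stays moved. The work goes in short steps, Python scripts to look and compute and a shell command to move; the robot and the scene stay as the last step left them, time stands still between calls to the robot, and variables do not carry over. Pictures are saved under pics/ and viewed, at most 14 in all, crops included, and the job is handed in when it is done.

```bash
mkdir -p pics
cat > h.py <<'E'
from workcell import bot
import numpy as np, cv2
def save(p,n): cv2.imwrite(f'pics/{n}.png',p['img'][:,:,::-1])
E
python3 - <<'E'
from h import *
print(bot.tip_reach, bot.observe())
ims=[]
for c in ['scene','top']:
    p=bot.grab_frame(c); ims.append(p); save(p,c+'0')
    print(c,p['R'].round(3).tolist(),p['t'].round(3).tolist(),p['intrinsics'].round(1).tolist())
    for q in ['bottle_tall','bottle_middle','bottle_small','beaker','tray','bookend','timer','tape','dish']:
        print(q,[(np.round(d['xyz'],3).tolist(),round(d['conf'],2)) for d in bot.spot_point(q,p)[:3]])
E
```

```text
0.0726 {'clock': 0.0, 'qpos': array([ 1.27180954,  0.52202272, -0.03633089,  1.60001177,  0.02120883,
        1.02108582, -0.11278814]), 'qd': array([ 0.00104232,  0.00019766,  0.00044814,  0.00101721, -0.00027878,
       -0.00274744,  0.00073885]), 'joint_efforts': array([-3.71214082e-05, -9.27113700e+01,  1.98014170e+00, -3.69924688e+01,
        1.79241219e-02,  8.34307313e-03, -2.17014025e-05]), 'position': array([ 0.14165912, -0.60847156,  0.30331887]), 'tool_rot': array([-3.14045361e+00,  8.71303340e-05,  2.28796432e-01]), 'force': array([0.61911936, 0.22032635, 0.64421409]), 'moment': array([-0.04008234,  0.0005693 , -0.03629828]), 'finger_force': 0.0, 'grip_width': 0.08565019460235325}
scene [[0.893, -0.451, 0.014], [-0.292, -0.601, -0.745], [0.344, 0.66, -0.667]] [-0.526, 0.173, 0.721] [[386.3, 0.0, 270.6], [0.0, 386.3, 214.3], [0.0, 0.0, 1.0]]
bottle_tall [([0.66, -0.017, 0.0], 0.8)]
bottle_middle [([0.443, 0.147, 0.004], 0.93)]
bottle_small []
beaker [([0.652, -0.188, 0.001], 0.78), ([0.444, 0.148, -0.001], 0.67)]
tray [([0.513, -0.127, 0.001], 0.78)]
bookend [([0.506, -0.313, 0.012], 0.93)]
timer [([0.578, 0.164, 0.003], 0.87), ([0.424, 0.262, -0.001], 0.18)]
tape [([0.679, -0.103, -0.002], 0.61)]
dish [([0.662, -0.281, -0.002], 0.55)]
top [[0.022, -1.0, -0.003], [-0.995, -0.022, -0.095], [0.095, 0.006, -0.995]] [-0.069, 0.57, 0.974] [[432.6, 0.0, 284.5], [0.0, 432.6, 208.6], [0.0, 0.0, 1.0]]
bottle_tall [([0.659, -0.017, -0.001], 0.89)]
bottle_middle [([0.447, 0.151, 0.001], 0.75)]
bottle_small [([0.426, 0.264, 0.002], 0.78)]
beaker [([0.655, -0.188, 0.002], 0.76), ([0.508, -0.314, 0.004], 0.25)]
tray [([0.505, -0.125, 0.002], 0.93)]
bookend [([0.509, -0.315, 0.006], 0.55), ([0.66, -0.018, 0.003], 0.52)]
timer [([0.574, 0.165, 0.001], 0.74), ([0.656, -0.28, 0.002], 0.58)]
tape [([0.682, -0.104, 0.001], 0.86)]
dish [([0.655, -0.283, -0.001], 0.9)]
```

View pics/scene0.png

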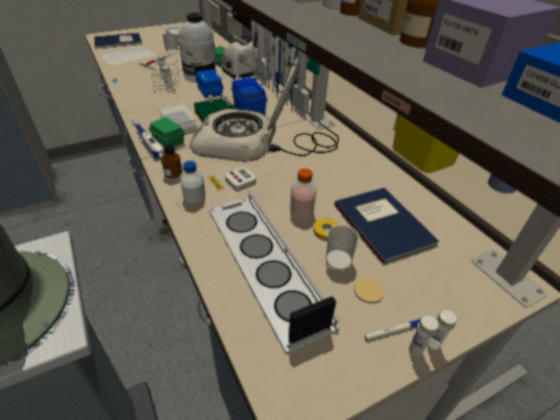

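View pics/top0.png

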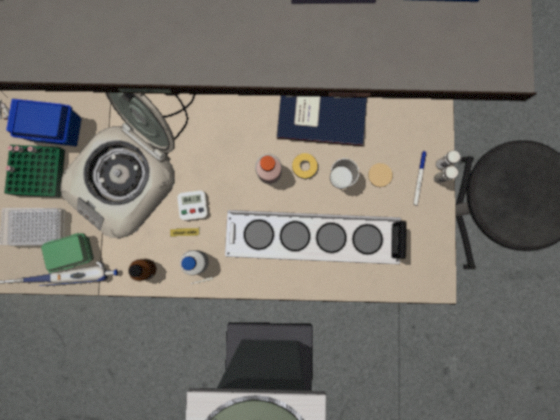

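The bookend is at the tray's −y (right) end. The stands show in the top view at about (259,234), (295,236), (331,238) and (367,239). A shelf edge overhangs at top row ≈92, so I'll measure that edge, the stands and the cap heights.

```bash
cat >> h.py <<'E'
def ray(p,uv):
    K,R,t=p['intrinsics'],p['R'],p['t']
    d=R.T@np.linalg.inv(K)@np.array([uv[0],uv[1],1.]); return -R.T@t, d/np.linalg.norm(d)
def onz(p,uv,z):
    c,d=ray(p,uv); return c+d*(z-c[2])/d[2]
def tri(r1,r2):
    A=np.zeros((3,3));b=np.zeros(3)
    for c,d in (r1,r2):
        M=np.eye(3)-np.outer(d,d);A+=M;b+=M@c
    X=np.linalg.solve(A,b); return X,[np.linalg.norm((np.eye(3)-np.outer(d,d))@(X-c)) for c,d in (r1,r2)]
E
python3 - <<'E'
from h import *
S=bot.grab_frame('scene');T=bot.grab_frame('top')
def blob(p,lo,hi,box):
    h=cv2.cvtColor(p['img'],cv2.COLOR_RGB2HSV);m=cv2.inRange(h,lo,hi)
    k=np.zeros_like(m);x0,y0,x1,y1=box;k[y0:y1,x0:x1]=m[y0:y1,x0:x1]
    n,l,s,c=cv2.connectedComponentsWithStats(k);i=1+np.argmax(s[1:,4]);return c[i],s[i]
for n,lo,hi,bs,bt in [('tall',(0,150,120),(14,255,255),(285,160,325,190),(250,145,290,190)),('mid',(100,120,60),(130,255,255),(175,155,205,180),(170,245,215,285)),('small',(0,0,0),(179,255,45),(160,140,185,160),(125,255,160,285))]:
    a,b=blob(S,lo,hi,bs),blob(T,lo,hi,bt); print(n,a[0].round(1),a[1],b[0].round(1),b[1],[np.round(v,4) for v in tri(ray(S,a[0]),ray(T,b[0]))])
# stands
for p,box,n in((T,(230,210,395,262),'T'),(S,(215,195,325,325),'S')):
    g=cv2.cvtColor(p['img'],cv2.COLOR_RGB2HSV);m=cv2.inRange(g,(0,0,60),(179,60,140));k=np.zeros_like(m);x0,y0,x1,y1=box;k[y0:y1,x0:x1]=m[y0:y1,x0:x1]
    k=cv2.morphologyEx(k,cv2.MORPH_OPEN,np.ones((5,5)))
    nn,l,s,c=cv2.connectedComponentsWithStats(k)
    for i in range(1,nn):
        if s[i,4]>150: print(n,c[i].round(1),s[i],onz(p,c[i],.008).round(4))
for b in [((531,97),(560,177)),((10,87),(300,52))]:
  pass
# shelf: plane from top edge points, intersect scene rays on lower edge
c,d1=ray(T,(100,86));_,d2=ray(T,(500,97));n=np.cross(d1,d2)
for uv in [(330,68),(450,125),(540,175)]:
    cs,d=ray(S,uv);print('shelf',(cs+d*(n@(c-cs))/(n@d)).round(3))
E
```

```text
tall [304.8 172.3] [298 168  14   9  94] [267.3 163.1] [261 156  14  15 154] [array([ 0.6614, -0.0187,  0.1133]), array([0.0017, 0.0017])]
mid [189.  165.6] [184 162  11  10  80] [188.2 262.9] [182 257  14  13 131] [array([0.4451, 0.1457, 0.0937]), array([0.0011, 0.0011])]
small [168.8 149.2] [164 143  10  12  94] [136.3 270.5] [130 265  14  12 139] [array([0.4261, 0.2608, 0.0782]), array([0.0015, 0.0015])]
T [258.4 234.1] [243 219  31  31 762] [0.5117 0.0036 0.008 ]
T [294.7 235.8] [280 221  31  31 762] [ 0.5096 -0.0816  0.008 ]
T [330.9 237.3] [316 222  31  31 771] [ 0.5081 -0.1664  0.008 ]
T [367.2 239.2] [352 224  31  31 757] [ 0.5056 -0.2513  0.008 ]
S [240.9 221.6] [227 211  28  22 518] [0.5124 0.0006 0.008 ]
S [255.9 245.9] [242 234  29  25 598] [ 0.5108 -0.0844  0.008 ]
S [273.1 273.5] [258 260  31  29 718] [ 0.5094 -0.1688  0.008 ]
S [290.9 302.2] [276 290  33  28 628] [ 0.508  -0.2453  0.008 ]
shelf [0.746 0.046 0.31 ]
shelf [ 0.73  -0.282  0.346]
shelf [ 0.727 -0.424  0.352]
```

```bash
python3 -m jog '[[[0,0,0,0,0,-0.15,1],[0,0,0,0,0,-0.15,1]]]' 60
```

```text
clock: 1.3
position: [0.1419, -0.6087, 0.3039]
tool_rot: [-3.142, 0.0, 0.535]
force: [0.1, -0.1, -0.2]
grip_width: 0.0855
finger_force: 0.0
```

Cap heights triangulate to 113, 94 and 78 mm, which fits the given sizes. The shelf edge is at x≈0.73, z≈0.33. Next I turn to yaw ≈1.57, which makes tool x = +y and tool y = +x, then travel to the tall bottle.

```bash
python3 -m jog '[[[0,0,0,0,0,-0.148,1],[0,0,0,0,0,-0.148,1],[0,0,0,0,0,-0.148,1],[0,0,0,0,0,-0.148,1],[0,0,0,0,0,-0.148,1]]]' >/dev/null; python3 -m jog '[[[0,0,0,0,0,-0.148,1],[0,0,0,0,0,-0.148,1],[0,0,0,0,0,0,1]]]'
python3 -m jog '[[[34,26,0,0,0,0,1],[34,26,0,0,0,0,1],[34,26,0,0,0,0,1],[34,26,0,0,0,0,1],[34,26,0,0,0,0,1]]]'
python3 -m jog '[[[34,26,0,0,0,0,1],[34,26,0,0,0,0,1],[34,26,0,0,0,0,1],[34,26,0,0,0,0,1],[0,0,0,0,0,0,1]]]'
```

```text
clock: 2.1
position: [0.1415, -0.6088, 0.3038]
tool_rot: [3.141, -0.0, 1.567]
force: [0.6, 0.2, -0.1]
grip_width: 0.0851
finger_force: 0.0
clock: 2.6
position: [0.2735, -0.4381, 0.3041]
tool_rot: [3.141, 0.0, 1.559]
force: [1.3, -0.0, 1.0]
grip_width: 0.0853
finger_force: 0.0
clock: 3.1
position: [0.3808, -0.2999, 0.3044]
tool_rot: [3.14, -0.001, 1.566]
force: [-0.9, -1.7, 0.3]
grip_width: 0.0854
finger_force: 0.0
```

```bash
python3 -m jog '[[[34,26,5,0,0,0,1],[34,26,5,0,0,0,1],[34,26,5,0,0,0,1],[34,26,5,0,0,0,1],[34,26,5,0,0,0,1]]]' >/dev/null
python3 -m jog '[[[34,26,20,0,0,0,1],[34,26,20,0,0,0,1],[10,10,10,0,0,0,1],[0,0,0,0,0,0,1],[0,0,0,0,0,0,1]]]'
python3 - <<'E'
from h import *
s=bot.observe();p=bot.grab_frame('wrist');save(p,'w1');print(s['position'],p['tool_from_camera'].round(3).tolist())
print([(d['xyz'],d['conf']) for d in bot.spot_point('bottle_tall',p)])
E
```

```text
clock: 4.1
position: [0.5707, -0.0581, 0.2289]
tool_rot: [-3.141, 0.001, 1.562]
force: [0.3, -0.2, 0.2]
grip_width: 0.0856
finger_force: 0.0
[ 0.57071415 -0.05813576  0.22886612] [[-0.001, -0.944, -0.329, 0.084], [1.0, -0.001, 0.001, 0.001], [-0.001, -0.329, 0.944, -0.07], [0.0, 0.0, 0.0, 1.0]]
[([0.6595, -0.0198, 0.0024], 0.89)]
```

View pics/w1.png

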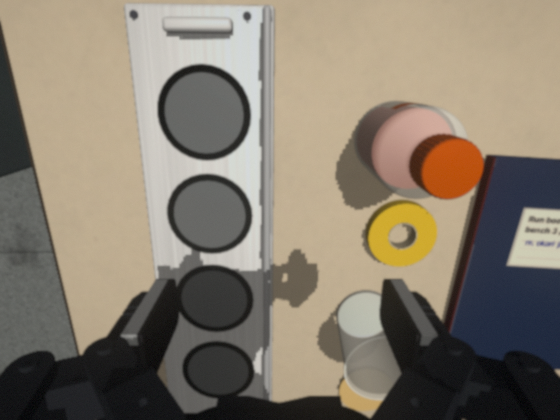

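The wrist view shows the orange cap at (450,167), the tape at (402,234), the beaker around (375,340) and the stands at (205,112), (210,213), (217,298) and (218,370). I'll project these to cross-check.

```bash
cat >> h.py <<'E'
from scipy.spatial.transform import Rotation as Ro
def wray(p,s,uv):
    T=np.eye(4);T[:3,:3]=Ro.from_euler('xyz',s['tool_rot']).as_matrix();T[:3,3]=s['position']
    M=T@p['tool_from_camera'];d=M[:3,:3]@np.linalg.inv(p['intrinsics'])@np.array([uv[0],uv[1],1.]);return M[:3,3],d
def wz(p,s,uv,z):
    c,d=wray(p,s,uv);return (c+d*(z-c[2])/d[2]).round(4)
E
python3 - <<'E'
from h import *
s=bot.observe();p=bot.grab_frame('wrist')
print(wz(p,s,(450,167),.116))
for uv in [(205,112),(210,213),(217,298),(218,370)]: print(wz(p,s,uv,.008))
for q in ['beaker','tray','tape']: print(q,[(d['xyz'],d['conf']) for d in bot.spot_point(q,p)][:2])
E
```

```text
[ 0.6615 -0.0173  0.116 ]
[0.5139 0.0039 0.008 ]
[ 0.5117 -0.0811  0.008 ]
[ 0.512  -0.1669  0.008 ]
[ 0.5072 -0.2528  0.008 ]
beaker [([0.6528, -0.1835, 0.0017], 0.95)]
tray [([0.5105, -0.1226, 0.0026], 0.66)]
tape [([0.6774, -0.1028, 0.0025], 0.75)]
```

```bash
python3 -m jog '[[[14,30,5,0,0,0,1],[14,30,5,0,0,0,1],[12,30,8,0,0,0,1],[0,0,0,0,0,0,1],[0,0,0,0,0,0,1]]]'
python3 -m jog '[[[0,0,20,0,0,0,1],[0,0,20,0,0,0,1],[0,0,10,0,0,0,1],[0,0,0,0,0,0,1]]]'
```

```text
clock: 4.9
position: [0.6611, -0.0179, 0.2105]
tool_rot: [-3.141, -0.0, 1.565]
force: [-0.4, -0.2, 0.3]
grip_width: 0.0854
finger_force: 0.0
clock: 5.3
position: [0.6604, -0.0186, 0.1602]
tool_rot: [-3.14, 0.0, 1.564]
force: [-0.4, -0.0, 0.7]
grip_width: 0.0854
finger_force: 0.0
```

```bash
python3 -m jog '[[[0,0,0,0,0,0,0],[0,0,0,0,0,0,0],[0,0,0,0,0,0,0],[0,0,0,0,0,0,0],[0,0,0,0,0,0,0]]]' 60
python3 -m jog '[[[0,0,0,0,0,0,0],[0,0,0,0,0,0,0],[0,0,-10,0,0,0,0],[0,0,-20,0,0,0,0],[0,0,-20,0,0,0,0]]]'
```

```text
clock: 5.8
position: [0.6619, -0.0178, 0.1624]
tool_rot: [3.14, 0.0, 1.564]
force: [-3.4, -1.3, 14.9]
grip_width: 0.0339
finger_force: 58.2
clock: 6.3
position: [0.6611, -0.0178, 0.2118]
tool_rot: [-3.141, -0.0, 1.565]
force: [-0.6, 0.7, -2.4]
grip_width: 0.033
finger_force: 59.8
```

```bash
python3 -m jog '[[[-15,-10,0,0,0,0,0],[-33,-22,0,0,0,0,0],[-33,-22,0,0,0,0,0],[-33,-22,0,0,0,0,0],[-33,-22,0,0,0,0,0]]]'
python3 -m jog '[[[-33,-22,0,0,0,0,0],[-33,-21,0,0,0,0,0],[-15,-10,0,0,0,0,0],[0,0,0,0,0,0,0],[0,0,0,0,0,0,0]]]'
```

```text
clock: 6.8
position: [0.5608, -0.1659, 0.2109]
tool_rot: [-3.141, 0.0, 1.564]
force: [0.7, -0.7, -2.1]
grip_width: 0.0329
finger_force: 59.9
clock: 7.3
position: [0.5085, -0.2452, 0.211]
tool_rot: [-3.142, -0.0, 1.564]
force: [-0.3, 1.0, -2.8]
grip_width: 0.0334
finger_force: 59.9
```

```bash
python3 -m jog '[[[-7,-1,15,0,0,0,0],[0,0,15,0,0,0,0],[0,0,6,0,0,0,0],[0,0,0,0,0,0,0]]]'
python3 - <<'E'
from h import *
s=bot.observe()
p=bot.grab_frame('top');save(p,'t1');q=bot.grab_frame('scene');print(s['position'])
cv2.imwrite('pics/c1.png',np.hstack([cv2.resize(p['img'][190:290,200:420,::-1],None,fx=1.8,fy=2.2),cv2.resize(q['img'][200:350,200:350,::-1],(396,220))]))
for x in (p,q): print([(d['xyz'].round(4) if hasattr(d['xyz'],'round') else d['xyz'],d['conf']) for d in bot.spot_point('bottle_tall',x)])
E
```

```text
clock: 7.7
position: [0.5076, -0.2511, 0.1733]
tool_rot: [-3.139, -0.001, 1.566]
force: [-0.6, -0.3, -2.0]
grip_width: 0.0333
finger_force: 59.9
[ 0.50755005 -0.25113339  0.17328058]
[([0.5062, -0.1216, -0.0033], 0.73), ([0.5043, -0.2489, 0.0083], 0.7), ([0.6818, -0.1068, -0.0007], 0.59)]
[([0.507, -0.2502, 0.0132], 0.72)]
```

View pics/c1.png

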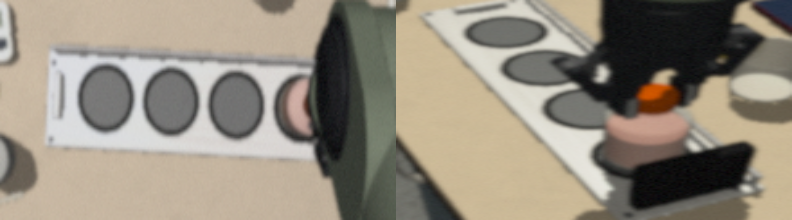

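The bottle hangs over the end stand beside the bookend, and it looks centred. Lowering the last millimetres until contact, then releasing.

```bash
python3 -m jog '[[[-1,0,2,0,0,0,0],[0,0,1.5,0,0,0,0],[0,0,0,0,0,0,0]]]'; python3 -m jog '[[[0,0,1,0,0,0,0],[0,0,0,0,0,0,0]]]'
```

```text
clock: 8.2
position: [0.5078, -0.253, 0.1713]
tool_rot: [-3.141, -0.0, 1.565]
force: [0.6, 0.5, -3.0]
grip_width: 0.033
finger_force: 60.0
clock: 8.4
position: [0.508, -0.2529, 0.1706]
tool_rot: [3.141, 0.0, 1.565]
force: [-1.2, -0.1, 2.0]
grip_width: 0.0331
finger_force: 60.7
```

```bash
python3 -m jog '[[[0,0,0,0,0,0,0.2],[0,0,0,0,0,0,0.6],[0,0,0,0,0,0,1],[0,0,0,0,0,0,1],[0,0,0,0,0,0,1]]]'
python3 -m jog '[[[0,0,-10,0,0,0,1],[0,0,-25,0,0,0,1],[0,0,-25,0,0,0,1],[40,-6,0,0,0,0,1],[45,-8,0,0,0,0,1]]]'
python3 -m jog '[[[45,-8,0,0,0,0,1],[45,-8,0,0,0,0,1],[45,-8,0,0,0,0,1],[30,-4,0,0,0,0,1],[0,0,0,0,0,0,1]]]'
python3 - <<'E'
from h import *
s=bot.observe();p=bot.grab_frame('wrist');save(p,'w2');print(s['position'])
for q in ['bottle_middle','bottle_small','timer']:print(q,[(d['xyz'],d['conf']) for d in bot.spot_point(q,p)][:2])
p=bot.grab_frame('top')
print([(d['xyz'],d['conf']) for d in bot.spot_point('bottle_tall',p)][:2])
E
```

```text
clock: 8.9
position: [0.5079, -0.2529, 0.1704]
tool_rot: [-3.142, -0.0, 1.565]
force: [-0.5, -0.5, 0.1]
grip_width: 0.0852
finger_force: 0.0
clock: 9.4
position: [0.4944, -0.1679, 0.2316]
tool_rot: [3.14, 0.001, 1.562]
force: [1.5, 1.6, 0.1]
grip_width: 0.0855
finger_force: 0.0
clock: 9.9
position: [0.4671, 0.0013, 0.2314]
tool_rot: [3.14, -0.001, 1.57]
force: [-0.4, -0.6, -0.3]
grip_width: 0.0853
finger_force: 0.0
[0.46712964 0.00126903 0.23143735]
bottle_middle []
bottle_small []
timer []
[([0.5061, -0.2527, 0.0105], 0.83)]
```

View pics/w2.png

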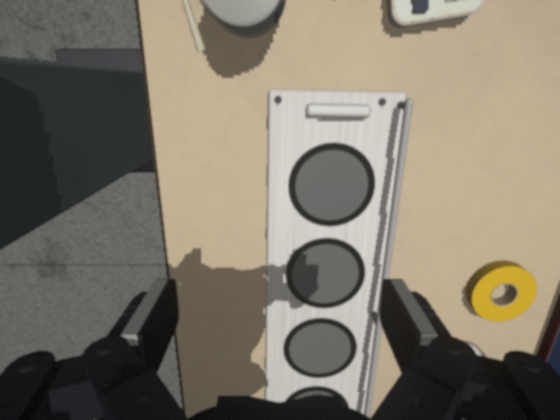

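The view stops short: the middle bottle is only at the top edge (240,5). Going 70 mm further and looking again.

```bash
python3 -m jog '[[[40,-10,0,0,0,0,1],[35,-10,0,0,0,0,1],[0,0,0,0,0,0,1],[0,0,0,0,0,0,1]]]'
python3 - <<'E'
from h import *
s=bot.observe();p=bot.grab_frame('wrist');save(p,'w3');print(s['position'])
h=cv2.cvtColor(p['img'],cv2.COLOR_RGB2HSV)
m=cv2.inRange(h,(100,120,60),(130,255,255));n,l,st,c=cv2.connectedComponentsWithStats(m);i=1+np.argmax(st[1:,4]);print(c[i],st[i],wz(p,s,c[i],.10))
for q in ['bottle_middle','bottle_small','timer']:print(q,[(d['xyz'],d['conf']) for d in bot.spot_point(q,p)][:2])
print([wz(p,s,uv,.008) for uv in []])
E
```

```text
clock: 10.6
position: [0.4479, 0.0723, 0.2304]
tool_rot: [-3.142, 0.0, 1.565]
force: [0.3, -0.3, -0.1]
grip_width: 0.0857
finger_force: 0.0
[0.44792326 0.07227559 0.23041432]
[271.32705981 103.1873693 ] [ 245   75   54   57 2391] [0.4451 0.146  0.1   ]
bottle_middle [([0.4434, 0.1485, -0.0], 0.61)]
bottle_small []
timer [([0.5747, 0.1597, 0.0013], 0.69)]
[]
```

View pics/w3.png

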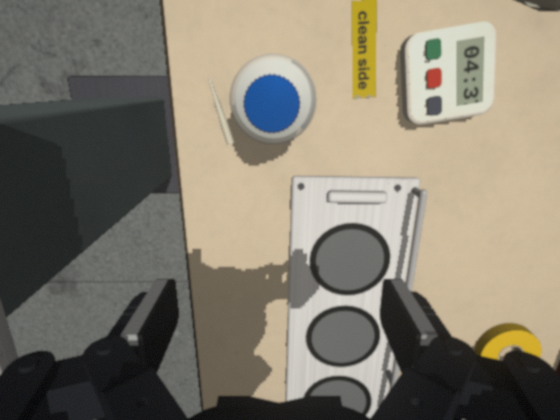

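The blue cap is at (272,103), giving (0.445, 0.146); the timer is clear to the right at (450,75). Moving over it, descending and gripping.

```bash
python3 -m jog '[[[37,-2,0,0,0,0,1],[37,-1,0,0,0,0,1],[0,0,20,0,0,0,1],[0,0,0,0,0,0,1],[0,0,0,0,0,0,1]]]'
python3 -m jog '[[[0,0,30,0,0,0,1],[0,0,30,0,0,0,1],[0,0,3,0,0,0,1],[0,0,0,0,0,0,1]]]'
```

```text
clock: 11.3
position: [0.4453, 0.1455, 0.2104]
tool_rot: [-3.14, 0.001, 1.564]
force: [-0.2, -0.6, 0.3]
grip_width: 0.0852
finger_force: 0.0
clock: 11.7
position: [0.4455, 0.146, 0.148]
tool_rot: [-3.141, 0.0, 1.564]
force: [-1.0, -0.0, 0.5]
grip_width: 0.0852
finger_force: 0.0
```

```bash
python3 -m jog '[[[0,0,0,0,0,0,0],[0,0,0,0,0,0,0],[0,0,0,0,0,0,0],[0,0,0,0,0,0,0],[0,0,0,0,0,0,0]]]' 60
python3 -m jog '[[[0,0,0,0,0,0,0],[0,0,0,0,0,0,0],[0,0,-15,0,0,0,0],[0,0,-20,0,0,0,0],[0,0,-20,0,0,0,0]]]'
python3 -m jog '[[[-15,3,0,0,0,0,0],[-36,7,0,0,0,0,0],[-36,7,0,0,0,0,0],[-36,7,0,0,0,0,0],[-36,7,0,0,0,0,0]]]'
python3 -m jog '[[[-36,7,0,0,0,0,0],[-36,7,0,0,0,0,0],[-36,7,0,0,0,0,0],[-30,7,0,0,0,0,0],[-15,3,0,0,0,0,0]]]'
python3 -m jog '[[[0,0,0,0,0,0,0],[0,0,0,0,0,0,0]]]'
```

```text
clock: 12.2
position: [0.4455, 0.1465, 0.1481]
tool_rot: [3.141, 0.0, 1.565]
force: [-3.0, -1.6, 14.2]
grip_width: 0.0299
finger_force: 57.6
clock: 12.7
position: [0.445, 0.1465, 0.2031]
tool_rot: [-3.141, 0.0, 1.565]
force: [-0.6, -0.3, -1.5]
grip_width: 0.0297
finger_force: 59.2
clock: 13.2
position: [0.4753, -0.0142, 0.2026]
tool_rot: [3.142, 0.0, 1.565]
force: [0.2, 0.1, -1.2]
grip_width: 0.0295
finger_force: 59.3
clock: 13.7
position: [0.5054, -0.1687, 0.2024]
tool_rot: [-3.141, 0.001, 1.562]
force: [-0.1, 1.1, -1.8]
grip_width: 0.0299
finger_force: 59.3
clock: 13.9
position: [0.5052, -0.1652, 0.2024]
tool_rot: [-3.141, -0.001, 1.565]
force: [0.8, 1.4, -0.8]
grip_width: 0.0295
finger_force: 59.3
```

```bash
python3 -m jog '[[[-2.5,4.5,15,0,0,0,0],[0,0,20,0,0,0,0],[0,0,7,0,0,0,0],[0,0,0,0,0,0,0]]]'
python3 -m jog '[[[0,0,2,0,0,0,0],[0,0,1,0,0,0,0],[0,0,0,0,0,0,0]]]'; python3 -m jog '[[[0,0,1,0,0,0,0],[0,0,0,0,0,0,0]]]'
```

```text
clock: 14.3
position: [0.5095, -0.1675, 0.1591]
tool_rot: [-3.139, -0.001, 1.566]
force: [0.0, -0.1, -1.0]
grip_width: 0.0295
finger_force: 59.3
clock: 14.6
position: [0.51, -0.1684, 0.1577]
tool_rot: [3.141, 0.0, 1.565]
force: [-0.7, -0.5, -1.7]
grip_width: 0.0297
finger_force: 59.3
clock: 14.8
position: [0.5099, -0.1685, 0.1565]
tool_rot: [3.141, 0.0, 1.565]
force: [-0.1, 0.2, -2.0]
grip_width: 0.0296
finger_force: 59.3
```

```bash
python3 -m jog '[[[0,0,1,0,0,0,0],[0,0,0,0,0,0,0],[0,0,0,0,0,0,0]]]'; python3 -m jog '[[[0,0,1,0,0,0,0],[0,0,0,0,0,0,0]]]'
```

```text
clock: 15.1
position: [0.51, -0.1686, 0.1562]
tool_rot: [3.141, 0.001, 1.565]
force: [-4.9, 0.8, 13.0]
grip_width: 0.0294
finger_force: 61.0
clock: 15.3
position: [0.5101, -0.1685, 0.156]
tool_rot: [3.141, 0.001, 1.565]
force: [-10.4, 1.3, 34.8]
grip_width: 0.0298
finger_force: 63.1
```

```bash
python3 -m jog '[[[0,0,-1.5,0,0,0,0],[0,0,0,0,0,0,0.2],[0,0,0,0,0,0,0.6],[0,0,0,0,0,0,1],[0,0,0,0,0,0,1]]]'
python3 -m jog '[[[0,0,-10,0,0,0,1],[0,0,-30,0,0,0,1],[0,0,-30,0,0,0,1],[40,-6,0,0,0,0,1],[45,-11,0,0,0,0,1]]]'
python3 -m jog '[[[45,-11,0,0,0,0,1],[45,-11,0,0,0,0,1],[45,-11,0,0,0,0,1],[45,-11,0,0,0,0,1],[45,-11,0,0,0,0,1]]]'
python3 -m jog '[[[45,-11,0,0,0,0,1],[25,-3,0,0,0,0,1],[0,0,0,0,0,0,1],[0,0,0,0,0,0,1]]]'
python3 - <<'E'
from h import *
s=bot.observe();p=bot.grab_frame('wrist');save(p,'w4');print(s['position'])
h=cv2.cvtColor(p['img'],cv2.COLOR_RGB2HSV)
print([(d['xyz'],d['conf']) for d in bot.spot_point('bottle_small',p)][:2])
p=bot.grab_frame('top')
for q in ['bottle_tall','bottle_middle']:print([(d['xyz'],d['conf']) for d in bot.spot_point(q,p)][:2])
E
```

```text
clock: 15.8
position: [0.5099, -0.1684, 0.1558]
tool_rot: [-3.141, -0.0, 1.565]
force: [-0.4, 0.1, -0.8]
grip_width: 0.0722
finger_force: 0.0
clock: 16.3
position: [0.4938, -0.0834, 0.2272]
tool_rot: [3.139, 0.0, 1.561]
force: [0.5, 0.7, -0.6]
grip_width: 0.0858
finger_force: 0.0
clock: 16.8
position: [0.4392, 0.1437, 0.2267]
tool_rot: [3.141, -0.0, 1.565]
force: [1.4, 0.6, -0.0]
grip_width: 0.0855
finger_force: 0.0
clock: 17.2
position: [0.4261, 0.2122, 0.2263]
tool_rot: [3.141, 0.0, 1.566]
force: [1.0, -1.2, -0.5]
grip_width: 0.0853
finger_force: 0.0
[0.42609755 0.21215433 0.22628473]
[([0.4186, 0.2689, -0.0004], 0.84), ([0.5746, 0.1621, 0.0031], 0.25)]
[([0.5067, -0.2529, 0.01], 0.73)]
[([0.5089, -0.1673, 0.0065], 0.92)]
```

View pics/w4.png

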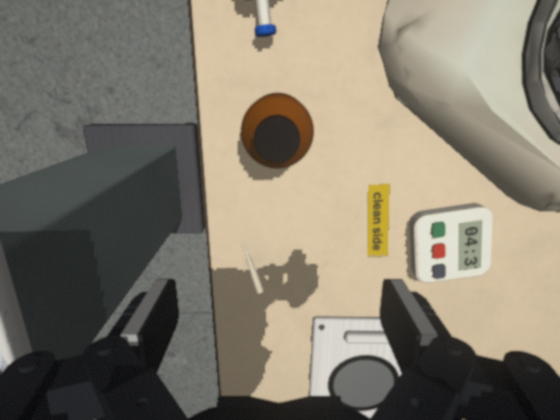

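The black cap is at about (276,140), and the centrifuge's edge is at (385,40) to (520,200). Checking the clearance to it.

Run:
```python
from h import *
s=bot.observe();p=bot.grab_frame('wrist')
print(wz(p,s,(276,140),.085))
for z in (0.03,.1,.15): print(z,wz(p,s,(382,45),z),wz(p,s,(420,130),z))
T=bot.grab_frame('top')
for z in (0.03,.1,.15): print(z,onz(T,(125,236),z).round(3),onz(T,(150,205),z).round(3))
```

```text
[0.4261 0.2635 0.085 ]
0.03 [0.4985 0.3188 0.03  ] [0.5313 0.2616 0.03  ]
0.1 [0.4799 0.3127 0.1   ] [0.504  0.2705 0.1   ]
0.15 [0.4666 0.3082 0.15  ] [0.4846 0.2768 0.15  ]
0.03 [0.5   0.308 0.03 ] [0.573 0.254 0.03 ]
0.1 [0.498 0.282 0.1  ] [0.566 0.232 0.1  ]
0.15 [0.497 0.263 0.15 ] [0.561 0.216 0.15 ]
```

```bash
python3 -m jog '[[[30,0,0,0,0,0,1],[21,0,10,0,0,0,1],[0,0,20,0,0,0,1],[0,0,0,0,0,0,1],[0,0,0,0,0,0,1]]]'
python3 -m jog '[[[0,0,30,0,0,0,1],[0,0,27,0,0,0,1],[0,0,6,0,0,0,1],[0,0,0,0,0,0,1]]]'
python3 -m jog '[[[0,0,0,0,0,0,0],[0,0,0,0,0,0,0],[0,0,0,0,0,0,0],[0,0,0,0,0,0,0],[0,0,0,0,0,0,0]]]' 60
```

```text
clock: 18.05
position: [0.4265, 0.2626, 0.1961]
tool_rot: [-3.141, 0.001, 1.564]
force: [-0.8, -0.1, 0.4]
grip_width: 0.085
finger_force: 0.0
clock: 18.45
position: [0.4266, 0.2628, 0.1332]
tool_rot: [-3.141, 0.001, 1.564]
force: [0.3, 0.2, -0.4]
grip_width: 0.0857
finger_force: 0.0
clock: 18.95
position: [0.4266, 0.2632, 0.1336]
tool_rot: [3.141, -0.0, 1.565]
force: [-2.2, -1.2, 12.3]
grip_width: 0.0262
finger_force: 58.0
```

```bash
python3 -m jog '[[[0,0,0,0,0,0,0],[0,0,0,0,0,0,0],[0,0,-15,0,0,0,0],[0,0,-20,0,0,0,0],[0,0,-20,0,0,0,0]]]'
python3 -m jog '[[[-15,3,0,0,0,0,0],[-36,8,0,0,0,0,0],[-36,9,0,0,0,0,0],[-36,9,0,0,0,0,0],[-36,9,0,0,0,0,0]]]'
python3 -m jog '[[[-36,9,0,0,0,0,0],[-36,9,0,0,0,0,0],[-36,9,0,0,0,0,0],[-36,9,0,0,0,0,0],[-28,7,0,0,0,0,0]]]'
python3 -m jog '[[[-15,3,0,0,0,0,0],[0,0,0,0,0,0,0],[0,0,0,0,0,0,0]]]'
```

```text
clock: 19.45
position: [0.4262, 0.263, 0.1885]
tool_rot: [-3.141, 0.0, 1.565]
force: [-0.5, -0.1, -2.3]
grip_width: 0.0263
finger_force: 59.1
clock: 19.95
position: [0.4636, 0.1024, 0.1881]
tool_rot: [3.142, 0.0, 1.565]
force: [0.4, -0.2, -2.0]
grip_width: 0.0267
finger_force: 59.1
clock: 20.45
position: [0.5056, -0.0708, 0.1879]
tool_rot: [-3.141, 0.0, 1.563]
force: [0.2, -0.2, -3.0]
grip_width: 0.0263
finger_force: 59.1
clock: 20.75
position: [0.5082, -0.0832, 0.1879]
tool_rot: [-3.141, -0.0, 1.564]
force: [-0.4, -1.0, -2.8]
grip_width: 0.0261
finger_force: 59.1
```

Correct by +3 mm in x, then lower to just above contact (≈0.1425) and feel for it.

```bash
python3 -m jog '[[[0,3,15,0,0,0,0],[0,0,20,0,0,0,0],[0,0,8,0,0,0,0],[0,0,0,0,0,0,0]]]'
python3 -m jog '[[[0,0,1.5,0,0,0,0],[0,0,0,0,0,0,0],[0,0,0,0,0,0,0]]]'; python3 -m jog '[[[0,0,1,0,0,0,0],[0,0,0,0,0,0,0]]]'
```

```text
clock: 21.15
position: [0.5108, -0.0826, 0.1435]
tool_rot: [-3.139, -0.001, 1.566]
force: [-0.4, -0.3, -2.1]
grip_width: 0.0261
finger_force: 59.1
clock: 21.45
position: [0.5116, -0.0834, 0.1439]
tool_rot: [3.141, 0.0, 1.565]
force: [0.1, -0.3, -2.9]
grip_width: 0.0261
finger_force: 59.1
clock: 21.65
position: [0.5115, -0.0836, 0.1425]
tool_rot: [3.141, 0.0, 1.565]
force: [-0.3, 0.1, -3.2]
grip_width: 0.0263
finger_force: 59.1
```

```bash
python3 -m jog '[[[0,0,1,0,0,0,0],[0,0,0,0,0,0,0],[0,0,0,0,0,0,0]]]'
```

```text
clock: 21.95
position: [0.5115, -0.0835, 0.1416]
tool_rot: [3.141, 0.0, 1.565]
force: [-2.2, -0.4, 5.3]
grip_width: 0.0261
finger_force: 59.8
```

```bash
python3 -m jog '[[[0,0,0,0,0,0,0.2],[0,0,0,0,0,0,0.6],[0,0,0,0,0,0,1],[0,0,0,0,0,0,1],[0,0,-10,0,0,0,1]]]'
python3 -m jog '[[[0,0,-30,0,0,0,1],[0,0,-35,0,0,0,1],[-25,20,0,0,0,0,1],[-32,28,0,0,0,0,1],[-32,28,0,0,0,0,1]]]'
python3 -m jog '[[[-32,28,0,0,0,0,1],[-30,25,0,0,0,0,1],[0,0,0,0,0,0,1],[0,0,0,0,0,0,1]]]'
python3 - <<'E'
from h import *
s=bot.observe();p=bot.grab_frame('wrist');save(p,'w5');print(s['position'])
m=bot.trace('beaker',p)[0];ys,xs=np.where(m['region']);print(m['conf'],xs.min(),xs.max(),ys.min(),ys.max())
print([(d['xyz'],d['conf']) for d in bot.spot_point('beaker',p)][:2])
T=bot.grab_frame('top')
for q in ['bottle_tall','bottle_middle','bottle_small','beaker']:print([(d['xyz'],d['conf']) for d in bot.spot_point(q,T)][:2])
E
```

```text
clock: 22.45
position: [0.5109, -0.0833, 0.1509]
tool_rot: [-3.14, -0.0, 1.565]
force: [0.2, 0.5, 0.2]
grip_width: 0.082
finger_force: 0.0
clock: 22.95
position: [0.5877, -0.1742, 0.2178]
tool_rot: [3.14, 0.0, 1.565]
force: [-0.4, -0.9, -0.6]
grip_width: 0.0851
finger_force: 0.0
clock: 23.35
position: [0.6394, -0.2355, 0.2165]
tool_rot: [-3.141, -0.001, 1.564]
force: [-0.0, 0.8, 0.0]
grip_width: 0.0849
finger_force: 0.0
[ 0.63944399 -0.23545171  0.21647451]
0.95 247 353 94 200
[([0.6459, -0.1824, -0.0006], 0.78)]
[([0.5044, -0.2531, 0.009], 0.59), ([0.5772, 0.1618, 0.0004], 0.55)]
[([0.51, -0.1668, 0.0045], 0.79)]
[([0.5139, -0.079, 0.0082], 0.57)]
[([0.6519, -0.1862, 0.0016], 0.94)]
```

View pics/w5.png

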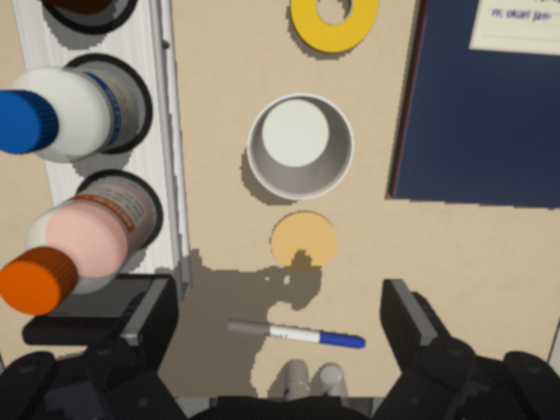

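The beaker stands with its rim centred at (300,147) and its inner floor at about (295,132). The placed bottles stand upright within their rims. Projecting the beaker's rim and floor.

Run:
```python
from h import *
s=bot.observe();p=bot.grab_frame('wrist')
print(wz(p,s,(300,147),.074),wz(p,s,(295,132),.003),wz(p,s,(247,147),.074),wz(p,s,(353,147),.074),wz(p,s,(395,190),.02))
```

```text
[ 0.6531 -0.187   0.074 ] [ 0.6533 -0.1873  0.003 ] [ 0.6216 -0.1868  0.074 ] [ 0.6847 -0.1872  0.074 ] [ 0.7306 -0.2301  0.02  ]
```

```bash
python3 -m jog '[[[25,7,0,0,0,0,1],[23.5,7,10,0,0,0,1],[0,0,20,0,0,0,1],[0,0,0,0,0,0,1],[0,0,0,0,0,0,1]]]'
python3 -m jog '[[[0,0,20,0,0,0,1],[0,0,30,0,0,0,1],[0,0,25,0,0,0,1],[0,0,6,0,0,0,1],[0,0,0,0,0,0,1]]]'
```

```text
clock: 24.3
position: [0.6536, -0.1872, 0.1866]
tool_rot: [-3.141, 0.0, 1.564]
force: [0.0, -0.5, -0.9]
grip_width: 0.0855
finger_force: 0.0
clock: 24.8
position: [0.6537, -0.1873, 0.1057]
tool_rot: [-3.141, -0.0, 1.564]
force: [0.9, 0.5, 0.1]
grip_width: 0.0852
finger_force: 0.0
```

```bash
python3 -m jog '[[[0,0,0,0,0,0,0.6],[0,0,0,0,0,0,0.6],[0,0,0,0,0,0,0.6],[0,0,0,0,0,0,0.6],[0,0,0,0,0,0,0.6]]]' 25
python3 -m jog '[[[0,0,-10,0,0,0,0.6],[0,0,-20,0,0,0,0.6],[0,0,-25,0,0,0,0.6],[0,0,0,0,0,0,0.6]]]'
```

```text
clock: 25.3
position: [0.6544, -0.1871, 0.1073]
tool_rot: [3.14, 0.001, 1.564]
force: [-2.4, 0.4, 7.6]
grip_width: 0.062
finger_force: 25.3
clock: 25.7
position: [0.6554, -0.187, 0.1649]
tool_rot: [3.136, 0.001, 1.565]
force: [0.0, 0.5, -0.1]
grip_width: 0.062
finger_force: 27.5
```

```bash
python3 -m jog '[[[15,0,-10,0,0,0,0.6],[30,0,0,0,0,0,0.6],[36,0,0,0,0,0,0.6],[36,0,0,0,0,0,0.6],[36,0,0,0,0,0,0.6]]]'
python3 -m jog '[[[30,-8,0,0,0,0,0.6],[7,-25,0,0,0,0,0.6],[0,-36,0,0,0,0,0.6],[0,-36,0,0,0,0,0.6],[0,-25,0,0,0,0,0.6]]]'
python3 -m jog '[[[0,-12,0,0,0,0,0.6],[0,0,0,0,0,0,0.6],[0,0,0,0,0,0,0.6]]]'
python3 - <<'E'
from h import *
s=bot.observe();p=bot.grab_frame('wrist');save(p,'w6');print(s['position'],s['force'])
T=bot.grab_frame('scene');cv2.imwrite('pics/c6.png',np.hstack([p['img'][:,:,::-1][::1,60:460],cv2.resize(T['img'][130:290,180:330,::-1],(394,420))]))
E
```

```text
clock: 26.2
position: [0.6543, -0.0314, 0.1708]
tool_rot: [-3.141, -0.0, 1.565]
force: [0.7, 0.9, -1.7]
grip_width: 0.0617
finger_force: 27.6
clock: 26.7
position: [0.5224, 0.0048, 0.1707]
tool_rot: [-3.141, 0.0, 1.566]
force: [1.0, 0.7, -0.4]
grip_width: 0.062
finger_force: 27.6
clock: 27.0
position: [0.5134, 0.0046, 0.1708]
tool_rot: [3.141, -0.0, 1.565]
force: [0.4, -0.4, 0.6]
grip_width: 0.062
finger_force: 27.6
[0.51340575 0.00458857 0.17081799] [ 0.42489211 -0.4461989   0.60237779]
```

View pics/c6.png

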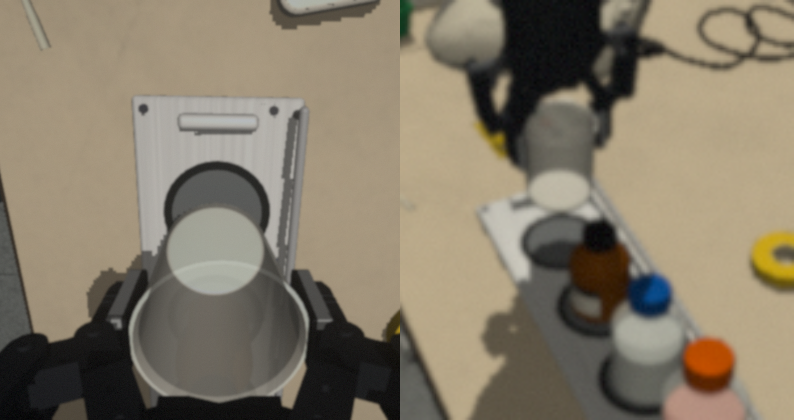

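The beaker hangs straight over the end stand, its floor at (215,250) just above the ring. Lowering it.

```bash
python3 -m jog '[[[-2,-0.5,20,0,0,0,0.6],[0,0,22,0,0,0,0.6],[0,0,10,0,0,0,0.6],[0,0,0,0,0,0,0.6],[0,0,0,0,0,0,0.6]]]'
python3 -m jog '[[[0,0,2,0,0,0,0.6],[0,0,0,0,0,0,0.6]]]'; python3 -m jog '[[[0,0,1,0,0,0,0.6],[0,0,0,0,0,0,0.6]]]'; python3 -m jog '[[[0,0,1,0,0,0,0.6],[0,0,0,0,0,0,0.6]]]'
```

```text
clock: 27.6
position: [0.5128, 0.0024, 0.1188]
tool_rot: [3.141, -0.0, 1.565]
force: [-0.4, 0.6, -0.6]
grip_width: 0.0624
finger_force: 27.6
clock: 27.8
position: [0.5127, 0.002, 0.1169]
tool_rot: [3.141, 0.0, 1.565]
force: [-0.7, -0.6, 0.4]
grip_width: 0.0618
finger_force: 27.6
clock: 28.0
position: [0.5125, 0.002, 0.1156]
tool_rot: [3.141, 0.0, 1.565]
force: [0.7, 1.0, 0.1]
grip_width: 0.0618
finger_force: 27.6
clock: 28.2
position: [0.5125, 0.0022, 0.1151]
tool_rot: [3.141, 0.0, 1.565]
force: [-5.2, 0.0, 16.3]
grip_width: 0.0621
finger_force: 28.6
```

Contact. Releasing slowly, rising, and backing away for an overview.

```bash
python3 -m jog '[[[0,0,-0.5,0,0,0,0.75],[0,0,0,0,0,0,0.85],[0,0,0,0,0,0,1],[0,0,0,0,0,0,1],[0,0,0,0,0,0,1]]]'
python3 -m jog '[[[0,0,-20,0,0,0,1],[0,0,-30,0,0,0,1],[0,0,-35,0,0,0,1],[0,0,-35,0,0,0,1],[40,-5,-10,0,0,0,1]]]' >/dev/null
python3 -m jog '[[[45,-5,-10,0,0,0,1],[45,-5,0,0,0,0,1],[45,0,0,0,0,0,1],[45,0,0,0,0,0,1],[0,0,0,0,0,0,1]]]'
python3 - <<'E'
from h import *
S=bot.grab_frame('scene');T=bot.grab_frame('top')
cv2.imwrite('pics/c7.png',np.hstack([cv2.resize(T['img'][130:280,170:420,::-1],(440,264)),cv2.resize(S['img'][150:350,170:400,::-1],(345,264))]))
for p in (S,T):
  for q in ['bottle_tall','bottle_middle','bottle_small','beaker','timer','tape','dish']:print(q,[(np.round(d['xyz'],4).tolist(),round(d['conf'],2)) for d in bot.spot_point(q,p)][:2])
E
```

```text
clock: 28.7
position: [0.5124, 0.002, 0.1148]
tool_rot: [-3.141, -0.0, 1.565]
force: [0.0, -0.3, 0.5]
grip_width: 0.0853
finger_force: 0.0
clock: 29.7
position: [0.4974, 0.2285, 0.2552]
tool_rot: [3.141, -0.003, 1.572]
force: [-0.4, -1.1, -0.2]
grip_width: 0.0855
finger_force: 0.0
bottle_tall [([0.5041, -0.2528, 0.0063], 0.79)]
bottle_middle [([0.5077, -0.1692, 0.0119], 0.78)]
bottle_small [([0.5084, -0.0793, 0.0068], 0.81), ([0.5068, -0.3125, 0.0082], 0.7)]
beaker [([0.51, 0.0027, 0.0078], 0.79)]
timer [([0.5787, 0.1643, 0.0016], 0.81), ([0.5077, -0.081, 0.0085], 0.51)]
tape [([0.6777, -0.1008, -0.0006], 0.91)]
dish [([0.6607, -0.2814, -0.0001], 0.6), ([0.5076, -0.0836, 0.0097], 0.47)]
bottle_tall [([0.5051, -0.2535, 0.0092], 0.78)]
bottle_middle [([0.5113, -0.1637, 0.0026], 0.88)]
bottle_small [([0.5105, -0.0797, 0.0095], 0.83)]
beaker [([0.5156, 0.0013, 0.0108], 0.81)]
timer [([0.5791, 0.1643, 0.0017], 0.72)]
tape [([0.6798, -0.1021, -0.0003], 0.63)]
dish [([0.6569, -0.2814, -0.0013], 0.57), ([0.5085, -0.3137, 0.0035], 0.21)]
```

View pics/c7.png

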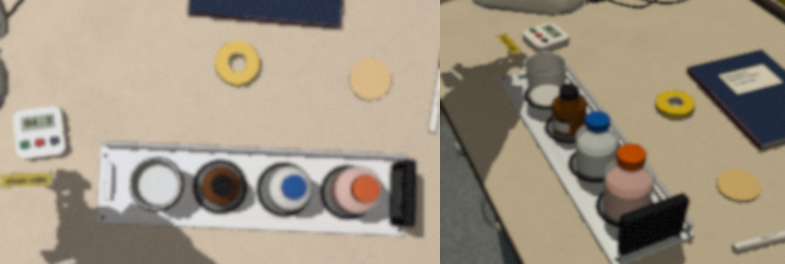

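The overview shows all four standing on their stands. From the bookend they run orange, blue, brown, beaker, each within 4–5 mm of its stand centre. The timer, tape and dish have not moved.

```bash
python3 -c "
from workcell import bot
print(bot.job_done())"
```

```text
the job is handed in; nothing more can be done
None
```

The job is handed in: the tall, middle and small bottles and the beaker stand upright on their stands in that order from the bookend, at about 30 s on the clock, with the timer, tape and dish left in place (no verdict was returned).

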